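Find the gap that just holds the feeler blade

TASK

Four gauge heads that look alike stand in a row on the inspection bench; take the feeler blade out of its green holder and try it gently in their gaps, by feel: one gap lets it slide in with a light drag, one is slack with no drag, and two are too tight to let it in. Leave the blade standing upright by itself in the gap that drags lightly, pushed in from above until its red line is about level with the top of the gap. Never force the blade, never let it drop or run down to the bottom of a gap, and leave the other things on the bench where they are.

Things in the scene. Friction and masses are not known exactly. Their poses are not given: they have to be found in the camera images.
- gauge: feeler gauge, loose, 0.08 to 0.11 kg: blue handle with a metal blade pointing down. Origin mid of the blade's lower tip; z up to the handle, x along the blade's width, y through its thickness. Handle 26 mm (x) by 14 mm (y), from z = 66 to 116 mm: grip it from above across its 14 mm, at about z = 95. Starts upright in the holder, the handle's lower face resting on the holder's top
- blade: the metal blade, rigidly one with the gauge; same origin and axes as gauge. 22 mm wide (x), 6 mm thick (y), from z = 0 to 66 mm, tip edge beveled to a V over its last 3 mm; red line at z = 34 mm. Press it with 20 N at most: contact forces on the blade, both sides added, must stay under 35 N
- holder: green holder block, fixed, 50 mm (x) by 54 mm (y) by 70 mm high, origin at the centre of its underside, axes as the gauge's at the start; a slot 30 mm (x) by 9 mm (y) goes down through its middle, in which the blade stands, tip 66 mm below the holder's top. Draw the gauge straight up
- rack: dark steel base plate, fixed, 85 mm (x) by 260 mm (y) by 12 mm, origin at the centre of its underside. Four like khaki heads, 46 by 46 mm, tops 76 mm above the bench, stand on it in a row along its y, 55 mm apart. Each has two bright steel jaws sprung towards each other along the rack's y, with a gap between, open at the top and both ends. Which head is which changes and cannot be seen
- gap_1 (a point): centre of the mouth of the gap at the rack's +y end, level with the jaws' tops, 76 mm above the bench; axes as the rack: z up, x along the gap, y across it. Every gap: jaws slope from 14 mm apart at the top to 4 mm at 14 mm down, then run parallel; bottom 54 mm down. The blade goes in from above, thickness along y, and spreads the jaws, each giving up to 3.5 mm
- gap_2 (a point): as gap_1, for the second gap from the +y end (1.5 pitches, 82.5 mm, from the middle for gaps 1 and 4, 27.5 mm for gaps 2 and 3). The blade meets the jaws at about 15 mm tip depth. In the one right gap it takes some 5 to 10 N to get past 18 mm, then slides on against a drag of some 2 to 5 N, and stays where it is left
- gap_3 (a point): as gap_1, for the third gap from the +y end. In the slack gap (one of the four) the blade slides down with under 0.5 N, and falls to the bottom if let go
- gap_4 (a point): as gap_1, for the gap at the -y end. In a tight gap (two of the four) the blade stops at about 16 mm tip depth and does not go in at 20 N
- comparator: bystander: a dial comparator on a round base of 90 mm diameter, 182 mm high, loose; origin at the centre of its underside
- parts_tray: bystander: an open yellow tray, 120 by 100 by 40 mm, loose; origin at the centre of its underside
- bottle: bystander: a clear bottle with a blue cap, 64 mm diameter, 190 mm high, loose; origin at the centre of its underside
- bushing: bystander: a flanged steel bushing, 38 mm diameter, 40 mm high, loose; origin at the centre of its underside

How it is judged:
By the outcome, as a careful person would: the job done as asked, in the order asked, and still so for the second after the job is handed in, with the robot touching nothing.
It also fails if it takes over 54 s, if anything falls off the work surface, if the arm or the gripper's body presses on something with over 40 N, if the wrist force passes 120 N, or if a joint passes its speed limit or range.

ROBOT

A 6-joint arm with a two-finger parallel gripper is mounted at the origin on the work surface. World frame = base frame: x ahead of the robot, y to its left, z up, the work surface at z = 0. Lengths are in m, angles in rad, forces in N, time in s.
With the tool pointing down it reaches from about 0.35 to 0.975 m from the base axis. Payload 4.9 kg.
Tool frame: the origin (TCP) lies at the very end of the fingers, on their centre line; the grasp point (between the pads) lies 19 mm behind it (manip.grasp_offset is the distance from the TCP to the grasp point, in m); z points along the fingers, y is the line along which they close (so a half turn about z gives the same grasp; the last joint's range is limited). The gripper opens to 85 mm and grips with 20 to 120 N. Pads are 22 mm wide; open, the fingers measure 114 mm over their backs; the gripper's body (76 mm by 85 mm) begins 54 mm behind the grasp point. The pads swing forward as they close: fully open they stand 13 mm farther back than shut.
Start: joints at [1.195, 0.053, 1.613, -0, 1.476, -0.119], TCP at [0.159, 0.604, 0.231] pointing down, gripper open.
Joint ranges: [-3.01, 3.01], [-1.01, 2.22], [0.06, 2.58], [-1.02, 4.17], [0.09, 2.62], [-3.14, 3.14]. Speed limits (rad/s): [2.57, 2.57, 3.14, 3.14, 3.14, 3.14].

INTERFACE

Orientations are given as a unit quaternion [w, x, y, z].
In Python, from plant import manip, eyes, job_done, models gives the robot as it stands.
- The arm moves only by the tool servo_tool, never from a script. Its argument "motion" is one flat list of numbers, 5 for each row, row after row: the opening, from -1 (shut) to 1 (fully open), then the shift along the tool's x, y, z normalised to -1 to 1, where 1 is 120 mm, then the turn about the tool's z normalised to -1 to 1, where 1 is 45 degrees. A call has 1 to 5 rows; each row is the pose to reach, as a shift and turn from the pose commanded when the call began, along the tool's axes at that moment; what a row does not reach only later rows make up. A row lasts 1/8 s, in which the tool goes at most 62.5 mm and 10.7 degrees, less where a joint would pass 70% of its speed; a pose out of reach is approached as far as the arm can. A call with a number of a shift or a turn outside -1 to 1 is refused whole. A call with a gripper value outside its range is refused whole. The fingers move at their own pace and stop on an object; the grip force is fixed at half the most. Time passes only in rows, so rows that repeat a pose let the fingers close. It gives the time, the measured TCP pose, the force, the opening and the grip force at its end, in the units of the state.
- manip.state(): the state, without advancing time (a new reading comes with each control period).
- eyes.grab_frame(name): name is "scene" or "top" or "wrist"; returns (picture, depth): 420x560x3 uint8, red, green, blue; 420x560 float32, m along the optical axis (not along the pixel's ray), 0 where there is no reading.
- eyes.camera_params(name): a dict with "fov_y" (degrees; the focal length in pixels is half the picture's height over the tangent of half this angle, whatever the lens; pixels are square), "cx", "cy" (the principal point, pixels), "D" ([k1, k2, p1, p2, k3] as OpenCV has them; the pictures are not rectified), "pose" (4x4, takes a point from camera to world coordinates); the wrist camera has in their place "T_tool_cam" (4x4, takes a point from camera to tool coordinates, whose origin is the TCP and whose axes are the flange's). Camera axes: x right, y up, looking along -z (the intrinsics and any distortion apply to the point x, -y, -z); pixel columns grow to the right and rows downward; lengths in m; the calibration is good to about 2 mm. A picture is of the moment at which its call begins: read the wrist's pose just before it. camera_params takes no time and is no camera call.
- job_done(): hands the job in; it is judged then, once.
Trained networks look in the newest picture that a camera, given by its name, has taken for a name from the list of things; names that differ only in an ending like _2 or _b are one class to them, and where a whole thing is asked for, a point or a joint stands for the part that bears it (a point fixed in the world has none). Each returns a list of dicts, best first, with "p" (0 to 1); they miss things now and then, are a little off and sometimes report something else, mostly with a low value. They report only what shows in the picture. A call takes as long as a camera call.
- models.regions_of(camera, label): "mask" (420x560 bool, what is visible of it) and "pixel" ([column, row] in pixels, amid what is visible of it).
The state is a dict: "time": time; "joint_pos": joint angles; "joint_vel": joint speeds; "joint_efforts": joint torques, N m; "tool_pos": TCP position; "tool_rot": TCP orientation; "contact_force": force on the tool from outside, world axes, zero at the start; "ft_torque": the same for the moment, N m; "gripper_width": opening from 0.0 (shut) to 1.0 (fully open); "grasp_force": force on a finger pad.
Only numpy, scipy, OpenCV 4.12 (cv2) and the standard library are available. Lean on these libraries where they do the work, as an engineer would, in place of code of your own. Each camera call takes 0.05 s, during which the arm holds its last target. There are 200 camera calls.

## Working session

There is one attempt and no reset: what is moved stays moved. The work goes in short steps, Python scripts to look and compute and a tool call to move; the robot and the scene stay as the last step left them, time stands still between calls to the robot, and variables do not carry over. Pictures are saved under pics/ and viewed, at most 10 in all, crops included, and the job is handed in when it is done.

Besides the shell and the picture viewer there is one more tool, called after "Request:" by a JSON object that holds its "method" and its "body". servo_tool: Moves the arm, as the interface text tells. Its arguments: {"type":"object","properties":{"motion":{"type":"array","items":{"type":"number","minimum":-1,"maximum":1}}},"required":["motion"]}

```bash
mkdir -p pics; ls
cat > h.py <<'E'
import numpy as np, cv2
from plant import manip, eyes, job_done, models
def K(p):
    f=210/np.tan(np.radians(p["fov_y"])/2); return np.array([[f,0,p["cx"]],[0,f,p["cy"]],[0,0,1.]])
def pts(name,depth,mask=None,toolpose=None):
    p=eyes.camera_params(name)
    m=depth>0
    if mask is not None: m&=mask
    r,c=np.nonzero(m); z=depth[r,c]
    u=cv2.undistortPoints(np.c_[c,r].astype(np.float64)[:,None],K(p),np.array(p["D"],float))[:,0]
    P=np.c_[u[:,0]*z,-u[:,1]*z,-z,np.ones(len(z))]
    T=np.array(p["pose"]) if "pose" in p else toolpose@np.array(p["T_tool_cam"])
    return (P@T.T)[:,:3],r,c
def toolT():
    s=manip.state(); from scipy.spatial.transform import Rotation as R
    T=np.eye(4);q=s["tool_rot"];T[:3,:3]=R.from_quat([q[1],q[2],q[3],q[0]]).as_matrix();T[:3,3]=s["tool_pos"];return T
def save(n,im): cv2.imwrite("pics/"+n,im[:,:,::-1])
E
python3 - <<'E'
from h import *
np.set_printoptions(precision=4,suppress=True)
print(manip.state(), toolT()[:3,:3])
for cam in ["top","scene"]:
    im,d=eyes.grab_frame(cam); save(cam+".png",im); np.save(cam+"_d.npy",d)
    for l in ["gauge","holder","rack","blade"]:
        for g in models.regions_of(cam,l)[:2]:
            P,r,c=pts(cam,d,g["mask"])
            print(cam,l,g["p"],g["pixel"],len(P),np.median(P,0),np.percentile(P,2,0),np.percentile(P,98,0))
            if l in("gauge","holder","rack"):np.save(f"{cam}_{l}_m.npy",g["mask"]) if g["p"]>.5 else 0
E
```

```text
pics
{'time': 0.0, 'joint_pos': array([ 1.195 ,  0.0534,  1.6143,  0.    ,  1.4759, -0.119 ]), 'joint_vel': array([ 0.001 , -0.0009,  0.0007, -0.0003, -0.    , -0.0005]), 'joint_efforts': array([ -0.0021, -39.3703, -37.0162,  -0.0004,   0.0073,   0.    ]), 'tool_pos': array([0.1585, 0.6039, 0.23  ]), 'tool_rot': array([-0.0003,  0.128 ,  0.9918, -0.001 ]), 'contact_force': array([ 0.2679, -0.3379,  0.132 ]), 'ft_torque': array([ 0.0069, -0.068 , -0.0122]), 'grasp_force': 0.0, 'gripper_width': 0.9996545082016354} [[-0.9672  0.254  -0.0008]
 [ 0.254   0.9672 -0.0019]
 [ 0.0003 -0.002  -1.    ]]
top gauge 0.6 [149.0, 242.6] 150 [0.4587 0.2647 0.117 ] [0.4464 0.2613 0.0776] [0.4714 0.2755 0.1238]
top rack 0.76 [318.3, 191.7] 2049 [ 0.5747 -0.094   0.0133] [ 0.5481 -0.2246  0.0089] [0.6343 0.0294 0.0176]
scene gauge 0.61 [406.3, 226.7] 194 [0.4695 0.2732 0.1024] [0.322  0.2074 0.0012] [0.4748 0.2788 0.1221]
scene gauge 0.21 [404.8, 246.3] 779 [0.4812 0.2778 0.0508] [0.4417 0.247  0.0064] [0.4887 0.2997 0.0734]
scene holder 0.72 [406.0, 246.9] 797 [0.4811 0.278  0.0503] [0.44   0.2469 0.0051] [0.4891 0.2997 0.0732]
scene rack 0.62 [252.3, 224.7] 1029 [ 0.6226 -0.0531  0.0128] [ 0.5517 -0.2177  0.0021] [0.6376 0.0323 0.017 ]
```

View pics/top.png

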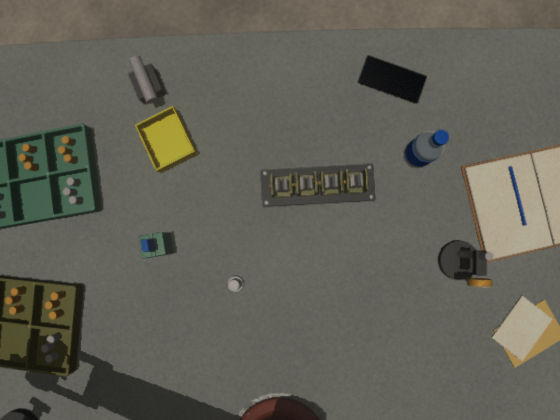

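View pics/scene.png

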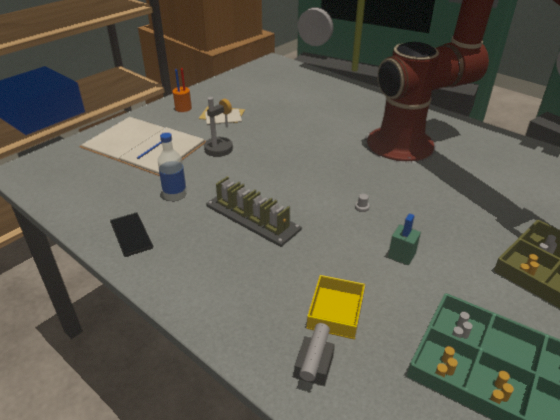

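Run:
```python
from h import *
np.set_printoptions(precision=4,suppress=True)
for cam in ["top"]:
    d=np.load(cam+"_d.npy"); P,r,c=pts(cam,d)
    def rect(m,n):
        Q=P[m]; print(cam,n,len(Q), Q.mean(0), cv2.minAreaRect((Q[:,:2]*1000).astype(np.float32)))
    rect((abs(P[:,2]-.07)<.006)&(np.hypot(P[:,0]-.46,P[:,1]-.27)<.045),"holder top")
    rect((abs(P[:,2]-.117)<.006)&(np.hypot(P[:,0]-.46,P[:,1]-.27)<.045),"handle top")
    h=(abs(P[:,2]-.076)<.006)&(P[:,0]>.52)&(P[:,0]<.68)&(P[:,1]>-.25)&(P[:,1]<.06)
    rect(h,"heads")
    im=np.zeros(d.shape,np.uint8); im[r[h],c[h]]=1
    n,lab,st,ce=cv2.connectedComponentsWithStats(im)
    for i in range(1,n):
        if st[i,4]>30: rect(lab[r,c]==i,"comp%d"%i)
    m=np.load("top_rack_m.npy")[r,c]; rect(m&(P[:,2]<.02),"plate")
```

```text
top holder top 409 [0.4594 0.2645 0.0709] ((459.0123291015625, 269.3372497558594), (50.4161262512207, 56.67117691040039), 8.90129566192627)
top handle top 84 [0.4587 0.2689 0.1197] ((459.13916015625, 270.2204895019531), (25.766311645507812, 15.540776252746582), 9.03975772857666)
top heads 760 [ 0.5912 -0.1     0.0763] ((591.4866333007812, -98.04418182373047), (46.79192352294922, 211.90965270996094), 2.4152467250823975)
top comp1 57 [ 0.5923 -0.1455  0.076 ] ((593.6867065429688, -145.5359344482422), (46.406150817871094, 5.107396125793457), 1.7179983854293823)
top comp2 56 [ 0.5932 -0.1593  0.0768] ((593.3221435546875, -159.45852661132812), (45.26438522338867, 5.121418476104736), 2.742610216140747)
top comp3 56 [ 0.5953 -0.2006  0.0767] ((595.6326293945312, -201.01353454589844), (43.708919525146484, 6.11326789855957), 0.45117709040641785)
top comp4 52 [ 0.5914 -0.0904  0.0769] ((590.3109741210938, -90.51444244384766), (45.07025146484375, 5.011315822601318), 2.010195732116699)
top comp5 53 [ 0.5893 -0.1044  0.0772] ((590.7276000976562, -104.47003173828125), (44.10657501220703, 5.0331797
[... 1023 characters left out ...]
 40 [ 0.5885 -0.0231  0.0762] ((588.3316040039062, -22.933380126953125), (26.04194450378418, 6.933762550354004), 4.233604431152344)
top comp14 39 [ 0.5904 -0.0619  0.0755] ((590.1078491210938, -62.013919830322266), (25.86173439025879, 6.551970958709717), 4.149000644683838)
top comp15 45 [ 0.5897 -0.078   0.0756] ((590.451416015625, -78.20126342773438), (6.557143211364746, 24.210521697998047), 89.21736145019531)
top comp16 42 [ 0.5879 -0.007   0.0756] ((587.4192504882812, -7.110700607299805), (24.218120574951172, 7.718625068664551), 4.5401153564453125)
top plate 2038 [ 0.5873 -0.093   0.0133] ((592.4900512695312, -96.43940734863281), (87.6951675415039, 262.20770263671875), 2.1719377040863037)
```

The top view shows the rack at (265–375, 165–205) with the four gaps in a row, and the holder with the blue handle at (150, 245). The scene view agrees, with the bottle and comparator beyond the rack's far end. Sizes and heights check out: holder top 0.071, handle 26×15 mm at about 9° yaw, jaw tops 0.076, rack yaw about 2.3°. Moving above the handle.

Request:
{"method": "servo_tool", "body": {"motion": [1,-0.39,-0.257,0,0,1,-0.782,-0.514,0,0]}}

```text
time: 0.75
tool_pos: [0.2343, 0.5203, 0.2313]
tool_rot: [0.0, 0.127, 0.992, 0.0]
contact_force: [0.6, 0.5, 0.1]
gripper_width: 0.999
grasp_force: 0.0
```

Request:
{"method": "servo_tool", "body": {"motion": [1,-0.39,-0.257,0,0,1,-0.782,-0.514,0,0]}}

```text
time: 1.0
tool_pos: [0.3099, 0.4362, 0.2316]
tool_rot: [0.0, 0.128, 0.992, 0.0]
contact_force: [0.3, -0.1, 0.6]
gripper_width: 1.002
grasp_force: 0.0
```

Request:
{"method": "servo_tool", "body": {"motion": [1,-0.39,-0.257,0,0,1,-0.782,-0.514,0,0]}}

```text
time: 1.25
tool_pos: [0.385, 0.3526, 0.2316]
tool_rot: [0.0, 0.128, 0.992, 0.0]
contact_force: [1.1, 0.3, -0.0]
gripper_width: 1.001
grasp_force: 0.0
```

Request:
{"method": "servo_tool", "body": {"motion": [1,-0.39,-0.257,0,-0.2,1,-0.782,-0.514,0,-0.4,1,-0.782,-0.514,0,-0.527,1,-0.782,-0.514,0,-0.527]}}

```text
time: 1.75
tool_pos: [0.4595, 0.27, 0.2314]
tool_rot: [-0.0, -0.077, 0.997, 0.0]
contact_force: [-0.3, -1.0, -0.7]
gripper_width: 1.001
grasp_force: 0.0
```

```bash
cat > w.py <<'E'
from h import *
import sys
np.set_printoptions(precision=4,suppress=True)
T=toolT(); im,d=eyes.grab_frame("wrist"); save(sys.argv[1]+".png",im)
print(manip.state()["time"],T[:3,3],"yaw y",np.degrees(np.arctan2(-T[0,1],T[1,1])),T[2,:3])
P,r,c=pts("wrist",d,None,T)
def rect(m,n):
    Q=P[m]
    if len(Q)>20: print(n,len(Q),Q.mean(0),cv2.minAreaRect((Q[:,:2]*1000).astype(np.float32)))
E
(cat w.py; cat <<'E'
print(eyes.camera_params("wrist")["T_tool_cam"])
near=np.hypot(P[:,0]-.46,P[:,1]-.27)<.045
rect((abs(P[:,2]-.07)<.005)&near,"holder top")
rect((abs(P[:,2]-.119)<.005)&near,"handle top")
E
) > w1.py; python3 w1.py w1
```

```text
1.8 [0.4595 0.27   0.2314] yaw y 8.851177744914457 [ 0.      0.0001 -1.    ]
[[-0.0003  0.9595  0.2816  0.0706]
 [ 1.      0.0005 -0.0004  0.0002]
 [-0.0006  0.2816 -0.9595 -0.1424]
 [ 0.      0.      0.      1.    ]]
holder top 2196 [0.4565 0.2702 0.0696] ((459.2951354980469, 270.7185363769531), (49.667320251464844, 53.988895416259766), 8.777125358581543)
handle top 523 [0.4587 0.2706 0.1194] ((459.1431884765625, 270.75958251953125), (25.598356246948242, 13.257018089294434), 8.651712417602539)
```

Request:
{"method": "servo_tool", "body": {"motion": [1,0,0.006,0.5,0,1,0,0.006,1,0]}}

```text
time: 2.05
tool_pos: [0.4594, 0.2724, 0.1112]
tool_rot: [0.002, -0.079, 0.997, 0.001]
contact_force: [0.1, 0.5, -0.3]
gripper_width: 1.001
grasp_force: 0.0
```

Request:
{"method": "servo_tool", "body": {"motion": [0,0,0,0.15,0,0,0,0,0.262,0,-1,0,0,0.262,0,-1,0,0,0.262,0,-1,0,0,0.262,0]}}

```text
time: 2.68
tool_pos: [0.4606, 0.2719, 0.0822]
tool_rot: [0.002, -0.078, 0.997, 0.001]
contact_force: [0.2, 1.0, 3.8]
gripper_width: 0.156
grasp_force: 61.4
```

Request:
{"method": "servo_tool", "body": {"motion": [-1,0,0,0,0,-1,0,0,0,0,-1,0,0,0,0]}}

```text
time: 3.05
tool_pos: [0.4606, 0.2719, 0.0822]
tool_rot: [0.002, -0.078, 0.997, 0.001]
contact_force: [-0.8, 0.2, 6.9]
gripper_width: 0.153
grasp_force: 61.8
```

Request:
{"method": "servo_tool", "body": {"motion": [-1,0,0,-0.15,0,-1,0,0,-0.45,0,-1,0,0,-0.85,0,-1,0,0,-1,0,-1,0,0,-1,0]}}

```text
time: 3.68
tool_pos: [0.4596, 0.2715, 0.2013]
tool_rot: [0.001, -0.078, 0.997, 0.0]
contact_force: [0.8, 0.8, -1.4]
gripper_width: 0.158
grasp_force: 61.0
```

```bash
(cat w.py; cat <<'E'
Tc=T[:3,3]
near=np.hypot(P[:,0]-Tc[0],P[:,1]-Tc[1])<.016
rect(near&(abs(P[:,2]-(Tc[2]+.035))<.02),"handle top")
print(manip.state())
E
) > w2.py; python3 w2.py w2
```

```text
3.725 [0.4596 0.2715 0.2013] yaw y 9.001822561969806 [-0.0027  0.0006 -1.    ]
handle top 5119 [0.4544 0.2707 0.237 ] ((458.4818420410156, 271.2268371582031), (27.356067657470703, 29.784412384033203), 8.947002410888672)
{'time': 3.725, 'joint_pos': array([ 0.3941, -0.1469,  1.8599,  0.    ,  1.4294, -1.3338]), 'joint_vel': array([ 0.0004,  0.023 ,  0.035 ,  0.0032, -0.0008,  0.0005]), 'joint_efforts': array([  0.0136, -32.238 , -38.8209,   0.0006,  -0.0207,   0.0001]), 'tool_pos': array([0.4586, 0.2711, 0.1992]), 'tool_rot': array([-0.0004, -0.0785,  0.9969, -0.0001]), 'contact_force': array([-0.0589,  0.3266, -1.4284]), 'ft_torque': array([ 0.0042,  0.0084, -0.0231]), 'grasp_force': 61.01156830787659, 'gripper_width': 0.15583562008294885}
```

View pics/w2.png

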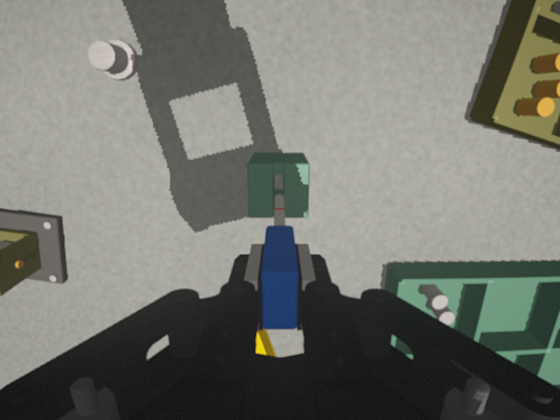

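The blue handle is held straight between the pads (280, 280), and the blade points down over the emptied holder (278, 190). Moving on to gap 1.

Request:
{"method": "servo_tool", "body": {"motion": [-1,-0.115,-0.42,0,0,-1,-0.23,-0.841,0,0]}}

```text
time: 3.98
tool_pos: [0.5008, 0.1749, 0.1967]
tool_rot: [-0.002, -0.079, 0.997, -0.0]
contact_force: [0.2, 0.2, -1.1]
gripper_width: 0.157
grasp_force: 61.0
```

Request:
{"method": "servo_tool", "body": {"motion": [-1,-0.115,-0.42,0,0,-1,-0.23,-0.841,0,0]}}

```text
time: 4.22
tool_pos: [0.544, 0.0789, 0.1965]
tool_rot: [-0.003, -0.078, 0.997, 0.0]
contact_force: [1.4, -0.7, -0.7]
gripper_width: 0.156
grasp_force: 61.0
```

Request:
{"method": "servo_tool", "body": {"motion": [-1,-0.115,-0.42,0,0.1,-1,-0.23,-0.841,0,0.149,-1,-0.23,-0.841,0,0.149,-1,-0.23,-0.841,0,0.149]}}

```text
time: 4.72
tool_pos: [0.5868, -0.0145, 0.1972]
tool_rot: [-0.002, -0.02, 1.0, 0.001]
contact_force: [-0.6, -0.0, -2.2]
gripper_width: 0.157
grasp_force: 61.0
```

```bash
(cat w.py; cat <<'E'
h=(abs(P[:,2]-.076)<.006)&(P[:,0]>.54)&(P[:,0]<.65)&(P[:,1]>-.25)&(P[:,1]<.06)
rect(h,"heads")
im2=np.zeros(d.shape,np.uint8); im2[r[h],c[h]]=1
n,lab,st,ce=cv2.connectedComponentsWithStats(im2)
for i in range(1,n):
    if st[i,4]>60: rect(lab[r,c]==i,"c%d"%i)
b=(P[:,2]>.122)&(P[:,2]<.175)&(np.hypot(P[:,0]-T[0,3],P[:,1]-T[1,3])<.02)
rect(b,"blade")
Q=P[b]
for z in np.arange(.12,.18,.01):
    q=Q[abs(Q[:,2]-z)<.005]; print(z,len(q),q.mean(0) if len(q) else 0)
s=manip.state();print(s["tool_pos"],s["contact_force"],s["joint_pos"])
E
) > w3.py; python3 w3.py w3
```

```text
4.775 [ 0.5868 -0.0145  0.1972] yaw y 2.283320500809908 [ 0.0044  0.0013 -1.    ]
heads 5083 [ 0.5911 -0.1023  0.0746] ((591.1437377929688, -97.36260223388672), (46.5137939453125, 211.57156372070312), 2.4077303409576416)
c1 402 [ 0.5905 -0.1032  0.0748] ((591.3329467773438, -103.82954406738281), (45.9351806640625, 5.84452486038208), 2.419031858444214)
c2 377 [ 0.5907 -0.0899  0.0749] ((591.0120849609375, -90.47886657714844), (46.02001190185547, 5.453206539154053), 1.9965168237686157)
c3 341 [ 0.5887 -0.049   0.0753] ((589.4100952148438, -49.193328857421875), (45.912113189697266, 5.186187744140625), 2.126485824584961)
c4 457 [ 0.5945 -0.1989  0.0743] ((595.44921875, -199.77081298828125), (46.509544372558594, 6.553271770477295), 2.470160722732544)
c5 450 [ 0.5936 -0.1581  0.0745] ((593.9466552734375, -159.07493591308594), (45.86083221435547, 6.670543193817139), 2.895735740661621)
c6 427 [ 0.5933 -0.1443  0.0745] ((593.3223266601562, -145.11756896972656), (45.42923355102539, 5.952127456665039), 2.0091640949249268)
c7 327 [ 0.5877 -0.0351  0.0754] ((588.9573364257812, -35.24335479736328)
[... 1072 characters left out ...]
72827148438), (26.122116088867188, 8.521219253540039), 6.258167743682861)
c18 224 [ 0.594  -0.17    0.0745] ((594.5155029296875, -170.3004608154297), (26.215734481811523, 6.364168643951416), 3.3124516010284424)
blade 256 [ 0.5744 -0.0148  0.152 ] ((574.5757446289062, -14.771035194396973), (1.4229787588119507, 6.072544097900391), 2.018033504486084)
0.12 12 [ 0.5742 -0.0148  0.1236]
0.13 35 [ 0.5743 -0.0147  0.1305]
0.14 38 [ 0.5743 -0.0147  0.1403]
0.15000000000000002 50 [ 0.5744 -0.0149  0.1506]
0.16000000000000003 55 [ 0.5745 -0.0147  0.1602]
0.17000000000000004 66 [ 0.5746 -0.0148  0.1698]
[ 0.587  -0.014   0.1978] [ 0.9079 -0.5603 -1.253 ] [-0.1507 -0.0117  1.7346  0.0004  1.4221 -1.7624]
```

View pics/w3.png

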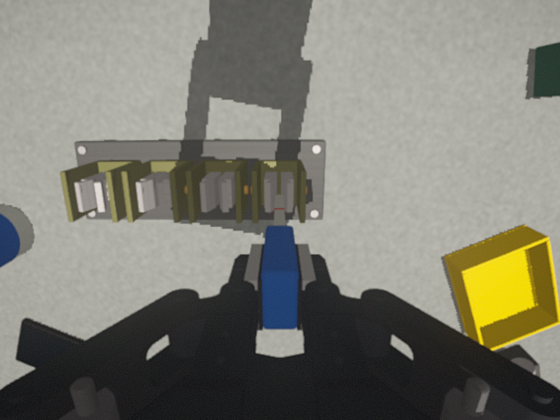

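Gap 1 is centred under the blade to about 0.5 mm: blade at (280, 215), right-most head. Blade is vertical. Lowering to the mouth.

Request:
{"method": "servo_tool", "body": {"motion": [-1,0,-0.004,0.2,0,-1,0,-0.004,0.4,0,-1,0,-0.004,0.45,0,-1,0,-0.004,0.475,0,-1,0,-0.004,0.475,0]}}

```text
time: 5.4
tool_pos: [0.5886, -0.015, 0.1437]
tool_rot: [0.001, -0.02, 1.0, -0.0]
contact_force: [0.7, -0.2, -0.3]
gripper_width: 0.153
grasp_force: 61.0
```

Request:
{"method": "servo_tool", "body": {"motion": [-1,0,0,0.008,0,-1,0,0,0.016,0,-1,0,0,0.016,0]}}

```text
time: 5.78
tool_pos: [0.5882, -0.0154, 0.1411]
tool_rot: [0.0, -0.02, 1.0, -0.0]
contact_force: [0.4, 0.1, -0.8]
gripper_width: 0.157
grasp_force: 61.0
```

Request:
{"method": "servo_tool", "body": {"motion": [-1,0,0,0.008,0,-1,0,0,0.016,0,-1,0,0,0.016,0]}}

```text
time: 6.15
tool_pos: [0.5881, -0.0153, 0.1388]
tool_rot: [-0.0, -0.02, 1.0, 0.0]
contact_force: [-0.5, 0.3, -1.4]
gripper_width: 0.155
grasp_force: 61.0
```

Request:
{"method": "servo_tool", "body": {"motion": [-1,0,0,0.008,0,-1,0,0,0.008,0]}}

```text
time: 6.4
tool_pos: [0.5881, -0.0153, 0.1379]
tool_rot: [-0.0, -0.02, 1.0, -0.0]
contact_force: [-0.2, -0.1, -1.3]
gripper_width: 0.155
grasp_force: 61.0
```

Request:
{"method": "servo_tool", "body": {"motion": [-1,0,0,0.008,0,-1,0,0,0.008,0]}}

```text
time: 6.65
tool_pos: [0.5881, -0.0153, 0.137]
tool_rot: [-0.0, -0.02, 1.0, 0.0]
contact_force: [-0.1, 1.1, -0.9]
gripper_width: 0.154
grasp_force: 61.0
```

Request:
{"method": "servo_tool", "body": {"motion": [-1,0,0,0.008,0,-1,0,0,0.008,0]}}

```text
time: 6.9
tool_pos: [0.5881, -0.0153, 0.136]
tool_rot: [-0.0, -0.02, 1.0, 0.0]
contact_force: [0.1, -0.4, -0.9]
gripper_width: 0.155
grasp_force: 61.0
```

Request:
{"method": "servo_tool", "body": {"motion": [-1,0,0,0.008,0,-1,0,0,0.016,0,-1,0,0,0.016,0]}}

```text
time: 7.28
tool_pos: [0.5881, -0.0153, 0.1341]
tool_rot: [-0.0, -0.02, 1.0, 0.0]
contact_force: [0.3, -0.5, -1.5]
gripper_width: 0.159
grasp_force: 61.0
```

Request:
{"method": "servo_tool", "body": {"motion": [-1,0,0,0.008,0,-1,0,0,0.016,0,-1,0,0,0.016,0]}}

```text
time: 7.65
tool_pos: [0.5881, -0.0153, 0.1322]
tool_rot: [-0.0, -0.02, 1.0, 0.0]
contact_force: [-0.6, -0.1, -0.8]
gripper_width: 0.157
grasp_force: 61.0
```

Request:
{"method": "servo_tool", "body": {"motion": [-1,0,0,0.008,0,-1,0,0,0.016,0,-1,0,0,0.016,0]}}

```text
time: 8.02
tool_pos: [0.5881, -0.0153, 0.1302]
tool_rot: [-0.0, -0.02, 1.0, 0.0]
contact_force: [0.2, 0.6, -0.8]
gripper_width: 0.156
grasp_force: 61.0
```

Gap 1 shows no drag down to 24 mm, so it is the slack one. Backing out and going to gap 2.

Request:
{"method": "servo_tool", "body": {"motion": [-1,0,0,-0.15,0,-1,0,0,-0.3,0,-1,0,0,-0.3,0]}}

```text
time: 8.4
tool_pos: [0.5902, -0.0156, 0.1702]
tool_rot: [0.003, -0.02, 1.0, -0.001]
contact_force: [-0.2, 0.2, -0.9]
gripper_width: 0.157
grasp_force: 61.0
```

Request:
{"method": "servo_tool", "body": {"motion": [-1,0,-0.2,0,0,-1,0,-0.4,0,0,-1,0,-0.455,0,0,-1,0,-0.455,0,0]}}

```text
time: 8.9
tool_pos: [0.5903, -0.0698, 0.1663]
tool_rot: [-0.0, -0.02, 1.0, 0.0]
contact_force: [0.2, 0.0, -1.5]
gripper_width: 0.156
grasp_force: 60.9
```

Request:
{"method": "servo_tool", "body": {"motion": [-1,0,0,0.1,0,-1,0,0,0.18,0,-1,0,0,0.2,0,-1,0,0,0.2,0]}}

```text
time: 9.4
tool_pos: [0.5901, -0.0695, 0.1419]
tool_rot: [-0.0, -0.02, 1.0, 0.0]
contact_force: [0.3, 0.7, -1.5]
gripper_width: 0.156
grasp_force: 61.0
```

Request:
{"method": "servo_tool", "body": {"motion": [-1,0,0,0.008,0,-1,0,0,0.016,0,-1,0,0,0.016,0]}}

```text
time: 9.78
tool_pos: [0.5904, -0.0699, 0.1405]
tool_rot: [0.0, -0.02, 1.0, 0.0]
contact_force: [-0.3, 0.2, -0.7]
gripper_width: 0.156
grasp_force: 61.0
```

Request:
{"method": "servo_tool", "body": {"motion": [-1,0,0,0.008,0,-1,0,0,0.016,0,-1,0,0,0.016,0]}}

```text
time: 10.15
tool_pos: [0.5907, -0.0699, 0.1393]
tool_rot: [0.0, -0.02, 1.0, -0.0]
contact_force: [-1.3, 1.3, 4.4]
gripper_width: 0.16
grasp_force: 61.7
```

Request:
{"method": "servo_tool", "body": {"motion": [-1,0,0,0.005,0,-1,0,0,0.005,0]}}

```text
time: 10.4
tool_pos: [0.5908, -0.0699, 0.1392]
tool_rot: [0.001, -0.02, 1.0, -0.0]
contact_force: [-1.7, 1.5, 5.7]
gripper_width: 0.158
grasp_force: 62.1
```

Request:
{"method": "servo_tool", "body": {"motion": [-1,0,0,0.005,0,-1,0,0,0.005,0]}}

```text
time: 10.65
tool_pos: [0.5909, -0.07, 0.1391]
tool_rot: [0.001, -0.02, 1.0, -0.0]
contact_force: [-1.9, 1.1, 8.4]
gripper_width: 0.157
grasp_force: 62.4
```

Request:
{"method": "servo_tool", "body": {"motion": [-1,0,0,0.006,0,-1,0,0,0.006,0]}}

```text
time: 10.9
tool_pos: [0.5911, -0.07, 0.139]
tool_rot: [0.001, -0.02, 1.0, -0.0]
contact_force: [-3.2, 1.6, 10.5]
gripper_width: 0.162
grasp_force: 62.7
```

Request:
{"method": "servo_tool", "body": {"motion": [-1,0,0,0.006,0,-1,0,0,0.006,0]}}

```text
time: 11.15
tool_pos: [0.5912, -0.07, 0.1389]
tool_rot: [0.001, -0.02, 1.0, -0.0]
contact_force: [-3.8, 1.2, 12.5]
gripper_width: 0.158
grasp_force: 63.0
```

Gap 2 holds at 15 mm against about 14 N, so it is tight. Next is gap 3.

Request:
{"method": "servo_tool", "body": {"motion": [-1,0,0,-0.1,0,-1,0,0,-0.255,0,-1,0,0,-0.255,0]}}

```text
time: 11.52
tool_pos: [0.5917, -0.0702, 0.1689]
tool_rot: [0.002, -0.02, 1.0, -0.001]
contact_force: [-1.1, 0.7, -0.6]
gripper_width: 0.159
grasp_force: 60.9
```

Request:
{"method": "servo_tool", "body": {"motion": [-1,0,-0.2,0,0,-1,0,-0.4,0,0,-1,0,-0.456,0,0,-1,0,-0.456,0,0]}}

```text
time: 12.02
tool_pos: [0.5924, -0.1245, 0.1661]
tool_rot: [-0.0, -0.02, 1.0, 0.0]
contact_force: [0.3, -0.3, -1.4]
gripper_width: 0.153
grasp_force: 60.9
```

Request:
{"method": "servo_tool", "body": {"motion": [-1,0,0,0.1,0,-1,0,0,0.18,0,-1,0,0,0.2,0,-1,0,0,0.2,0]}}

```text
time: 12.52
tool_pos: [0.5923, -0.1242, 0.142]
tool_rot: [-0.0, -0.02, 1.0, 0.0]
contact_force: [0.4, 0.8, -1.1]
gripper_width: 0.158
grasp_force: 61.0
```

Request:
{"method": "servo_tool", "body": {"motion": [-1,0,0,0.008,0,-1,0,0,0.016,0,-1,0,0,0.016,0]}}

```text
time: 12.9
tool_pos: [0.5926, -0.1245, 0.1407]
tool_rot: [0.0, -0.02, 1.0, -0.0]
contact_force: [0.9, -0.3, -0.3]
gripper_width: 0.155
grasp_force: 61.0
```

Request:
{"method": "servo_tool", "body": {"motion": [-1,0,0,0.008,0,-1,0,0,0.016,0,-1,0,0,0.016,0]}}

```text
time: 13.28
tool_pos: [0.5928, -0.1247, 0.1394]
tool_rot: [0.0, -0.02, 1.0, -0.0]
contact_force: [-0.3, -0.1, 2.4]
gripper_width: 0.157
grasp_force: 61.5
```

Request:
{"method": "servo_tool", "body": {"motion": [-1,0,0,0.006,0,-1,0,0,0.006,0]}}

```text
time: 13.52
tool_pos: [0.593, -0.1248, 0.1391]
tool_rot: [0.001, -0.02, 1.0, -0.0]
contact_force: [-1.5, -0.5, 5.2]
gripper_width: 0.158
grasp_force: 62.0
```

Request:
{"method": "servo_tool", "body": {"motion": [-1,0,0,0.006,0,-1,0,0,0.006,0]}}

```text
time: 13.78
tool_pos: [0.5931, -0.1248, 0.1386]
tool_rot: [0.001, -0.02, 1.0, -0.0]
contact_force: [-1.7, 0.3, 5.6]
gripper_width: 0.156
grasp_force: 62.1
```

Request:
{"method": "servo_tool", "body": {"motion": [-1,0,0,0.006,0,-1,0,0,0.006,0]}}

```text
time: 14.02
tool_pos: [0.5933, -0.1248, 0.1381]
tool_rot: [0.001, -0.02, 1.0, -0.0]
contact_force: [-1.2, 0.2, 7.7]
gripper_width: 0.158
grasp_force: 62.1
```

Request:
{"method": "servo_tool", "body": {"motion": [-1,0,0,0.006,0,-1,0,0,0.006,0]}}

```text
time: 14.28
tool_pos: [0.5935, -0.1248, 0.1376]
tool_rot: [0.001, -0.02, 1.0, -0.0]
contact_force: [-1.6, -0.6, 7.5]
gripper_width: 0.156
grasp_force: 62.2
```

Request:
{"method": "servo_tool", "body": {"motion": [-1,0,0,0.006,0,-1,0,0,0.006,0]}}

```text
time: 14.52
tool_pos: [0.5935, -0.1247, 0.1365]
tool_rot: [0.001, -0.02, 1.0, -0.0]
contact_force: [0.7, -0.3, 3.1]
gripper_width: 0.158
grasp_force: 61.5
```

Request:
{"method": "servo_tool", "body": {"motion": [-1,0,0,0.006,0,-1,0,0,0.006,0]}}

```text
time: 14.78
tool_pos: [0.593, -0.1246, 0.1344]
tool_rot: [0.001, -0.02, 1.0, -0.0]
contact_force: [1.8, 0.2, 2.8]
gripper_width: 0.16
grasp_force: 61.6
```

Gap 3 let the blade past at about 8.5 N and now drags at about 4 N, so it is the right one. Sliding on.

Request:
{"method": "servo_tool", "body": {"motion": [-1,0,0,0.01,0,-1,0,0,0.02,0,-1,0,0,0.03,0,-1,0,0,0.04,0]}}

```text
time: 15.28
tool_pos: [0.5923, -0.1245, 0.1292]
tool_rot: [-0.0, -0.02, 1.0, 0.0]
contact_force: [-0.3, -0.1, 3.1]
gripper_width: 0.153
grasp_force: 61.6
```

Request:
{"method": "servo_tool", "body": {"motion": [-1,0,0,0.01,0,-1,0,0,0.02,0,-1,0,0,0.03,0,-1,0,0,0.04,0,-1,0,0,0.04,0]}}

```text
time: 15.9
tool_pos: [0.5925, -0.1245, 0.1246]
tool_rot: [0.0, -0.02, 1.0, 0.0]
contact_force: [0.5, -0.1, 1.5]
gripper_width: 0.154
grasp_force: 61.5
```

```bash
cat > w4.py <<'E'
from h import *
import sys
np.set_printoptions(precision=4,suppress=True)
T=toolT(); im,d=eyes.grab_frame("wrist"); print(T[:3,3],manip.state()["contact_force"])
P,r,c=pts("wrist",d,None,T)
hsv=cv2.cvtColor(im,cv2.COLOR_RGB2HSV)[r,c]
near=np.hypot(P[:,0]-T[0,3],P[:,1]-T[1,3])<.03
m=near&((hsv[:,0]<8)|(hsv[:,0]>172))&(hsv[:,1]>110)
print("red",m.sum(),P[m].mean(0) if m.any() else 0, P[m,2].min() if m.any() else 0,P[m,2].max() if m.any() else 0)
b=near&(hsv[:,0]>100)&(hsv[:,0]<130)&(hsv[:,1]>120)
print("blue low",np.percentile(P[b,2],[.5,2,5,50,99]))
cv2.imwrite("pics/"+sys.argv[1]+".png",cv2.resize(im[150:300,180:380,::-1],None,fx=4,fy=4,interpolation=cv2.INTER_CUBIC))
E
python3 w4.py w4
```

```text
[ 0.5925 -0.1245  0.1246] [ 0.0175 -1.0732  1.4162]
red 9 [ 0.5803 -0.1249  0.0799] 0.07926682015973668 0.0807610430142216
blue low [0.1162 0.1189 0.124  0.1614 0.1632]
```

View pics/w4.png

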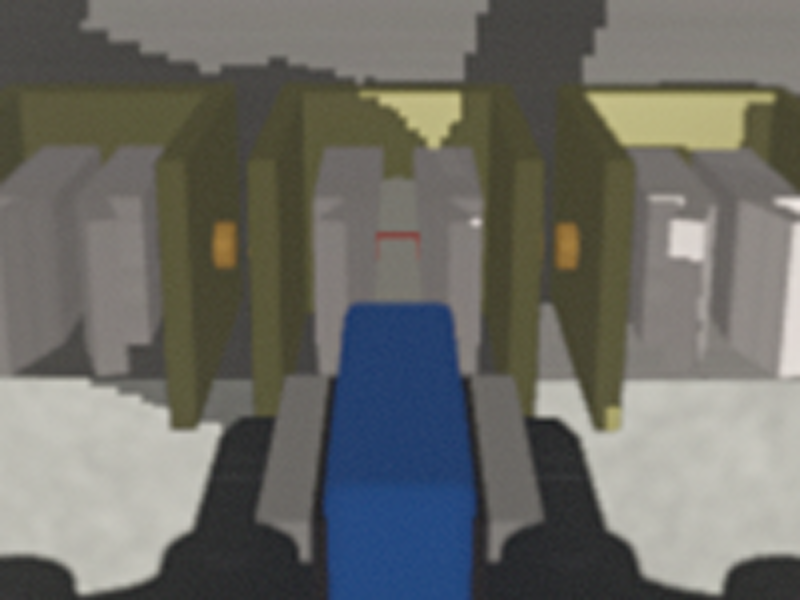

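The crop shows the red line (398, 237) still above the jaws, about 4.5 mm high by both depth and kinematics.

Request:
{"method": "servo_tool", "body": {"motion": [-1,0,0,0.01,0,-1,0,0,0.02,0,-1,0,0,0.03,0,-1,0,0,0.038,0,-1,0,0,0.038,0]}}

```text
time: 16.58
tool_pos: [0.5926, -0.1245, 0.12]
tool_rot: [0.0, -0.02, 1.0, 0.0]
contact_force: [-0.1, -0.4, 2.2]
gripper_width: 0.158
grasp_force: 61.5
```

```bash
python3 w4.py w5
```

```text
[ 0.5926 -0.1245  0.12  ] [ 0.6853 -0.5814  2.4774]
red 7 [ 0.5802 -0.1252  0.0756] 0.0753041608034617 0.07592315250501652
blue low [0.1111 0.1144 0.1196 0.1568 0.1587]
```

View pics/w5.png

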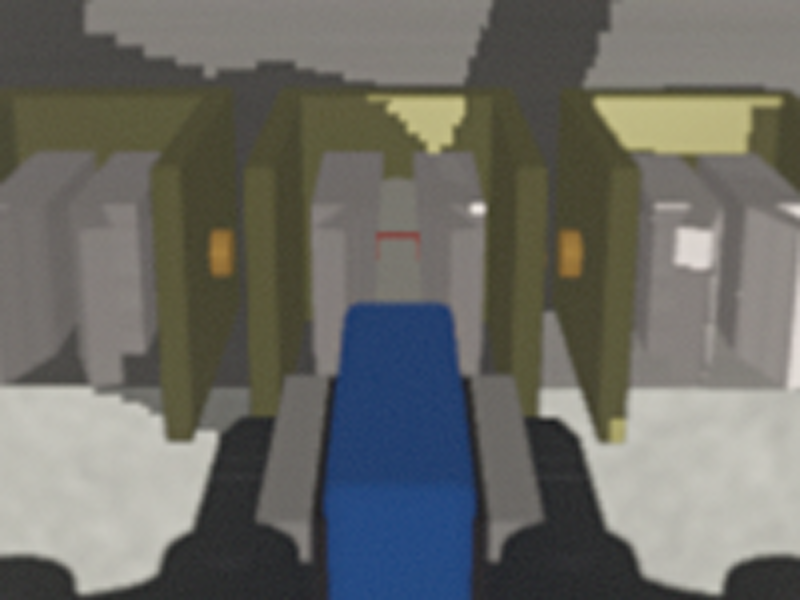

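Red line (398, 236) is now at about the jaw-top height (0.0756). Releasing and backing up.

Request:
{"method": "servo_tool", "body": {"motion": [-1,0,0,-0.006,0,-0.2,0,0,-0.006,0,-0.2,0,0,-0.006,0,-0.2,0,0,-0.006,0,-0.2,0,0,-0.006,0]}}

```text
time: 17.25
tool_pos: [0.5925, -0.1245, 0.1209]
tool_rot: [-0.0, -0.02, 1.0, -0.0]
contact_force: [-0.5, -0.8, -0.1]
gripper_width: 0.397
grasp_force: 0.0
```

Request:
{"method": "servo_tool", "body": {"motion": [-0.2,0,0,-0.1,0,-0.2,0,0,-0.3,0,-0.2,0,0,-0.6,0,-0.2,0,0,-0.9,0,-0.2,0,0,-0.9,0]}}

```text
time: 17.88
tool_pos: [0.5948, -0.1253, 0.2346]
tool_rot: [0.004, -0.02, 1.0, -0.002]
contact_force: [-0.6, 0.9, 0.1]
gripper_width: 0.399
grasp_force: 0.0
```

```bash
(cat w4.py; cat <<'E'
near=np.hypot(P[:,0]-.5925,P[:,1]+.1247)<.03
m=near&((hsv[:,0]<8)|(hsv[:,0]>172))&(hsv[:,1]>110)
print("red",m.sum(),P[m].mean(0) if m.any() else 0)
Q=P[near&(P[:,2]>.145)&(P[:,2]<.165)];print("handle top",len(Q),Q.mean(0),cv2.minAreaRect((Q[:,:2]*1000).astype(np.float32)))
J=near&(abs(P[:,2]-.075)<.003);print("jaw tops",np.median(P[J,2]))
save("w6.png",im);print(manip.state())
E
)>w6.py; python3 w6.py w6c
```

```text
[ 0.5948 -0.1253  0.2346] [-0.8263  0.7389 -0.4733]
red 0 0 0 0
blue low [0.1145 0.1174 0.1227 0.1573 0.1591]
red 0 0
handle top 740 [ 0.5897 -0.1248  0.1568] ((591.3573608398438, -124.54944610595703), (26.537675857543945, 13.74375057220459), 2.57263445854187)
jaw tops 0.07533521040097277
{'time': 17.925, 'joint_pos': array([-0.33  ,  0.0063,  1.6595, -0.    ,  1.4711, -1.9409]), 'joint_vel': array([ 0.0005,  0.0277,  0.0534, -0.0003, -0.004 ,  0.0007]), 'joint_efforts': array([  0.0184, -38.7569, -38.4731,   0.0007,  -0.0117,  -0.    ]), 'tool_pos': array([ 0.5937, -0.1249,  0.2318]), 'tool_rot': array([ 0.0022, -0.02  ,  0.9998, -0.0008]), 'contact_force': array([-0.8263,  0.7389, -0.4733]), 'ft_torque': array([-0.0086,  0.0093,  0.0053]), 'grasp_force': 0.0, 'gripper_width': 0.39545242591990576}
```

View pics/w6.png

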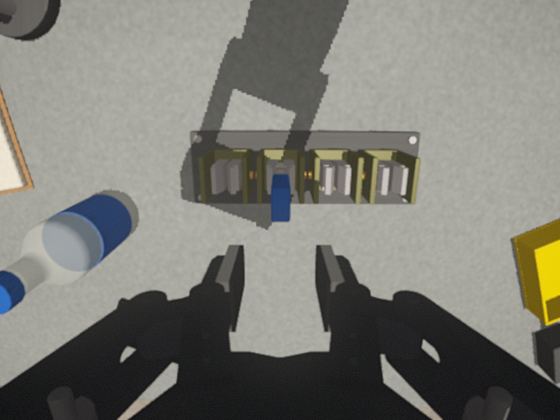

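The blade stands free and upright in the third gap (280, 197). Its handle top reads about 0.157 m against 0.158 m expected, so I am handing in.

```bash
python3 -c "
from plant import job_done; print(job_done())"
```

```text
the job is handed in; nothing more can be done
None
```

The feeler blade now stands upright by itself in gap 3, the one with light drag, with its red line about level with the jaw tops (within about 1 mm); gap 1 was slack, gap 2 tight, gap 4 untried (tight by elimination), and the job is handed in, result not reported.

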